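# Dock the keyed medicine bottle in its sloping stand and lock it

## Robot

A 6-joint arm with a two-finger parallel gripper is mounted at the origin on the work surface. World frame = base frame: x ahead of the robot, y to its left, z up, the work surface at z = 0. Lengths are in m, angles in rad, forces in N, time in s.
With the tool pointing down it reaches from about 0.35 to 0.725 m from the base axis. Payload 4.3 kg.
Tool frame: the origin (TCP) lies on the centre line of the jaws, within the pads' length; the fingertips stand 22 mm ahead of it and the grasp point (between the pads) lies 3 mm ahead of it (arm.tips_ahead is the distance from the TCP to the fingertips, in m); z points along the fingers, y is the line along which they close (so a half turn about z gives the same grasp; the last joint's range is limited). The gripper opens to 85 mm and grips with 20 to 120 N. Pads are 22 mm wide; open, the fingers measure 114 mm over their backs; the gripper's body (76 mm by 85 mm) begins 54 mm behind the grasp point. The pads swing forward as they close: fully open they stand 13 mm farther back than shut.
Start: joints at [1.055, 0.377, 0.081, 1.274, 0, 1.46], TCP at [0.227, 0.528, 0.253] pointing down, gripper open.
Joint ranges: [-2.72, 2.72], [-0.84, 1.66], [-1.02, 1.22], [-1.77, 2.12], [-1.37, 1.28], [-3.14, 3.14]. Speed limits (rad/s): [2.57, 2.57, 3.14, 3.14, 3.14, 3.14].

## Interface

Orientations are given as a 3x3 rotation matrix whose columns are the frame's x, y, z axes.
In Python, from plant import arm gives the robot as it stands. Calls block until the motion is done:
- arm.goto(position, orientation): joint-space move of the TCP to a pose.
- arm.servo_line(position, rot=None, v=0.15, guard=None): straight line of the TCP; rot=None keeps the orientation; v is the mean speed in m/s. With guard (N) it stops when the force on the tool has changed by that much, and returns True; else False.
- arm.movej(angles): joint-space move.
- arm.command_gripper(opening, grip_force=None): finger opening in m; grip_force is the grip in N (None keeps the last); returns when the fingers have stopped.
- arm.sleep(seconds).
- arm.ik(position, orientation): joint angles nearest the present ones, or None.
- arm.read_camera(name): name is "side" or "top" or "wrist"; returns a dict with "pixels" (384x512x3 uint8, red, green, blue), "fx", "fy", "cx", "cy" (pixels), "R" (3x3) and "t" (3): a world point X has camera coordinates R X + t. Camera axes: x right, y down, z forward; pixel columns grow to the right and rows downward; lengths in m; the calibration is good to about 2 mm. The wrist camera is an equidistant fisheye: a pixel r from the principal point sees the ray r / f radians off the axis. A picture is of the moment at which its call begins. There is no depth.
A pose or a line that the arm cannot do raises arm.Unreachable and nothing moves.
- arm.job_done(): hands the job in; it is judged then, once.
Readings, each from a call of its own:
- arm.get_time_s(): time.
- arm.get_joint_positions(): joint angles.
- arm.get_qvel(): joint speeds.
- arm.get_joint_efforts(): joint torques, N m.
- arm.get_tool_pos(): TCP position.
- arm.get_orientation(): TCP orientation.
- arm.get_ft_force(): force on the tool from outside, world axes, zero at the start.
- arm.get_wrist_torque(): the same for the moment, N m.
- arm.get_finger_gap(): finger opening in m.
- arm.get_grip_force(): force on a finger pad.
Only numpy, scipy, OpenCV 4.12 (cv2) and the standard library are available. Lean on these libraries where they do the work, as an engineer would, in place of code of your own. Each camera call takes 0.05 s, during which the arm holds its last target. There are 200 camera calls.

## Task

Put the amber bottle that has a rib down its side into the cup of the sloping stand: turn it so that the rib matches the notch and push it fully home. Then turn bottle and cup together clockwise, seen from above, to the stop, and after that swing the stand's lock lever all the way over, away from the robot. Leave the other things on the table where they are.

Things in the scene. Friction and masses are not known exactly. Their poses are not given: they have to be found in the camera images.
- bottle: Ribbed bottle, amber glass, upright, 0.13 to 0.25 kg: round body 44 mm across, 72 high, neck 26 across; white cap 32 across, its straight side 88 to 116 mm above the underside (116 = total height). The rib, 12 mm wide, stands out to 30 mm from the axis, from 4 to 50 mm above the underside. Origin: centre of the underside; z up to the cap, x from the axis through the middle of the rib.
- collar_seat (a point): Floor centre of the white plastic cup, 62 mm above the table. z: cup's axis, out of the mouth, leaning 30 degrees to the stand's front; x: from the axis through the notch, turns with the cup. Cup 40 mm deep, bore 48, outside 64 across; notch 16 wide, reaching 36 mm from the axis, in a bulge reaching 41. Bottle home: its underside centre is here, z and x axes in line with these.
- collar (a joint): Turn of the cup on its axis, rad. Grows clockwise seen from above (looking into the mouth) to a hard stop at 1.571, where the notch points sideways at the lever (-y of the stand); at 0 it points uphill to the stand's rear. Starts between 0.15 and 0.65; friction 0.05 N m; stays where it is left. The rib has 2 mm of play on each side in the notch, so the bottle must turn up to 9 degrees further than the cup.
- stand: Wooden stand fixed to the table: base board 150 mm (x) by 200 mm (y from -130 to +70), 12 thick, a sloping 110 mm square plate with the cup, and the lock lever 100 mm to the -y side. Origin: on the table, straight under the cup's floor centre. -x is its front, roughly towards the robot; z up.
- lever_tip (a point): Centre of the black ball (26 mm across) on the lock lever, a 10 mm steel rod on a grey block (70 by 50, top 37 mm above the table). The ball is 80 mm from the hinge, which runs along the stand's y through (0, -100, 34) mm of stand. At the start it leans to the stand's front, about 104 mm above the table.
- lever (a joint): Swing of the lock lever, rad: near 0 leaning 0.5 rad to the stand's front (-x), 1.0 leaning 0.5 rad to its rear (+x), where it stops: locked. It moves with a push of about 1 N at the ball and stays where it is left.
- plain_bottle: Bystander: amber bottle without rib, 40 mm in diameter, 100 mm high with the same white cap 32 mm across. Origin: centre of the underside.
- thermometer: Bystander: white digital thermometer lying flat, 110 mm long, 20 mm wide, 12 mm thick. Origin: middle of the underside; x along its length to the steel tip.
- case: Bystander: glass thermometer lying half out of its blue plastic case, 150 mm long, 16 mm wide, 17 mm high. Origin: near the middle of the underside; x along its length.
- organizer: Bystander: green pill organizer with seven closed lids in a row, 154 by 40 by 26 mm high. Origin: centre of the underside; x along its length.
- spoon: Bystander: stainless steel spoon lying on the table, 150 mm long, x along its length.
- mug: Bystander: white mug, 76 mm in diameter, 82 mm high, with a handle on its +y side. Origin: centre of the underside.
Things that resemble listed ones, but are neither listed nor needed, are in the scene too. What is shaped like the stand but blue or pink is not meant.

How it is judged:
On the way, in this order (a step that is already met when the one before it is completed fails the run):
1. the bottle is fully home in the cup, rib in notch (underside within 7 mm of the cup's floor centre, axes within 8 degrees) (distance between bottle and collar_seat below 0.007 m and angle between the z axis of bottle and the z axis of collar_seat, either way round below 0.14 rad), for 0.2 s.
2. with the bottle home, the cup is turned clockwise to its stop (joint collar above 1.38 rad) (all of step 1 and value of joint collar above 1.38 rad), for 0.2 s.
3. then the lock lever is swung over (joint lever above 0.85 rad) (all of step 2 and value of joint lever above 0.85 rad), for 0.2 s.
At the end, for the whole second after the job is handed in: The ribbed bottle sits fully home in the cup (underside within 7 mm of the floor's centre, axes within 8 degrees), the cup is turned to its stop (above 1.38 of 1.571 rad), the lock lever is over (above 0.85 of 1.0 rad) and the bottle is at rest (all of step 3 and linear speed of bottle below 0.02 m/s); the robot touches nothing.
It fails at once if another thing on the table (round bottle, thermometer, case, organizer, spoon or mug) is moved more than 25 mm (distance of any of plain_bottle, thermometer, case, organizer, spoon, mug from where it was at the start of the episode above 0.025 m).
It also fails if it takes over 56 s, if anything falls off the work surface, if the arm or the gripper's body presses on something with over 40 N, if the wrist force passes 120 N, or if a joint passes its speed limit or range.

## Working session

There is one attempt and no reset: what is moved stays moved. The work goes in short steps, each a Python script; the robot and the scene stay as the last script left them, time stands still between calls to the robot, and variables do not carry over. Pictures are saved under pics/ and viewed, at most 10 in all, crops included, and the job is handed in when it is done.

```bash
ls; mkdir -p pics
python3 - <<'E'
from plant import arm
import cv2,pickle,numpy as np
d={n:arm.read_camera(n) for n in("side","top","wrist")}
pickle.dump(d,open('c0.pkl','wb'))
for n in d:
    cv2.imwrite(f'pics/{n}0.png',cv2.resize(d[n]['pixels'][:,:,::-1],(800,600),interpolation=cv2.INTER_CUBIC))
    print(n,{k:np.round(d[n][k],3).tolist() for k in d[n] if k!='pixels'})
print(arm.get_time_s(),arm.tips_ahead)
E
```

```text
pics
side {'fx': 413.435, 'fy': 413.435, 'cx': 260.108, 'cy': 192.559, 'R': [[0.795, -0.606, 0.019], [-0.425, -0.58, -0.695], [0.432, 0.545, -0.719]], 't': [-0.417, 0.296, 0.925]}
top {'fx': 365.626, 'fy': 365.626, 'cx': 249.975, 'cy': 196.624, 'R': [[0.021, -1.0, 0.002], [-0.994, -0.021, -0.107], [0.107, 0.001, -0.994]], 't': [0.018, 0.524, 1.249]}
wrist {'fx': 297.319, 'fy': 297.319, 'cx': 258.088, 'cy': 192.512, 'R': [[0.395, 0.919, -0.002], [0.87, -0.374, 0.321], [0.294, -0.128, -0.947]], 't': [-0.575, -0.042, 0.381]}
0.15 0.022
```

View pics/top0.png

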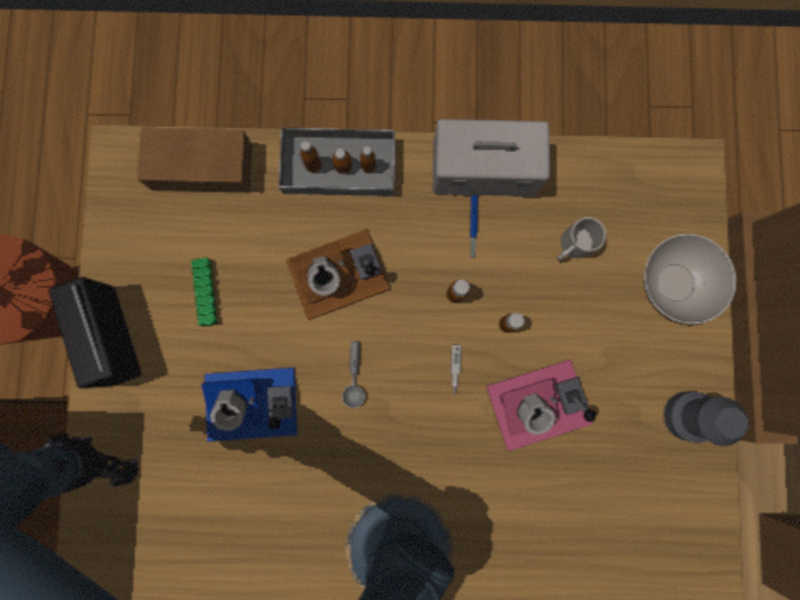

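View pics/side0.png

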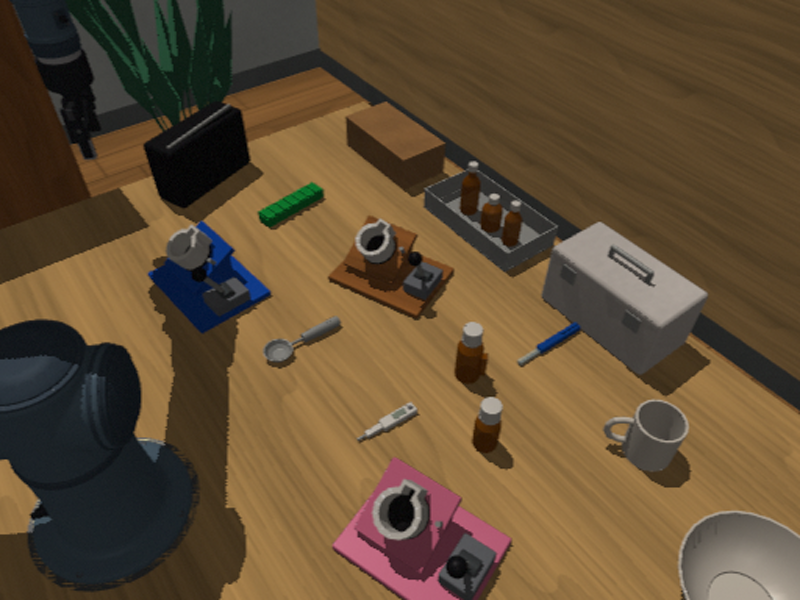

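The top view shows the wooden stand with base corners near (288,262), (368,230), (389,292), (309,319). The ribbed bottle's cap is at (461,285) and the plain one is at (515,320). In the side view the ribbed bottle's cap is at (473,330), with its rib to the right at (486,362).

```bash
cat > h.py <<'E'
import numpy as np,cv2,pickle
from scipy.spatial.transform import Rotation as Ro
def ray(c,uv):
    u=(np.array(uv,float)-[c['cx'],c['cy']])/[c['fx'],c['fy']]
    return c['R'].T@np.r_[u,1],-c['R'].T@c['t']
def wray(c,uv):
    d=np.array(uv,float)-[c['cx'],c['cy']];r=np.hypot(*d);th=r/c['fx']
    v=np.r_[np.sin(th)*d/max(r,1e-9),np.cos(th)]
    return c['R'].T@v,-c['R'].T@c['t']
def onz(dr,z):
    d,o=dr;return o+d*(z-o[2])/d[2]
def proj(c,X,fish=False):
    p=c['R']@np.asarray(X)+c['t']
    if not fish:return np.array([c['fx']*p[0]/p[2]+c['cx'],c['fy']*p[1]/p[2]+c['cy']])
    r=np.hypot(p[0],p[1]);th=np.arctan2(r,p[2])
    return np.array([c['cx'],c['cy']])+c['fx']*th*p[:2]/r
def tri(rays):
    A=0;b=0
    for d,o in rays:
        d=d/np.linalg.norm(d);P=np.eye(3)-np.outer(d,d);A=A+P;b=b+P@o
    return np.linalg.solve(A,b)
def down(yaw): # tool down, tool x at yaw
    c,s=np.cos(yaw),np.sin(yaw);return np.array([[c,s,0],[s,-c,0],[0,0,-1.]])
E
python3 - <<'E'
from h import *
from plant import arm
d=pickle.load(open('c0.pkl','rb'));k=512/800
T=d['top'];S=d['side']
for p in[(288,262),(368,230),(389,292),(309,319)]:print('corner',onz(ray(T,np.array(p)*k),.012).round(3))
for p in[(329,277),(453,273),(415,313),(330,279)]:print('scorner',onz(ray(S,np.array(p)*k),.012).round(3))
print('cap',tri([ray(T,np.array((461,285))*k),ray(S,np.array((473,330))*k)]).round(3))
print('plain',tri([ray(T,np.array((515,320))*k),ray(S,np.array((489,406))*k)]).round(3))
print('ball',tri([ray(T,np.array((373,268))*k),ray(S,np.array((415,259))*k)]).round(3))
print(arm.get_orientation().round(2).tolist(), (-d['wrist']['R'].T@d['wrist']['t']).round(3))
E
```

```text
corner [0.624 0.266 0.012]
corner [0.703 0.085 0.012]
corner [0.56  0.034 0.012]
corner [0.495 0.213 0.012]
scorner [0.497 0.211 0.012]
scorner [0.698 0.078 0.012]
scorner [0.573 0.038 0.012]
scorner [0.495 0.205 0.012]
cap [ 0.565 -0.118  0.112]
plain [ 0.495 -0.234  0.097]
ball [0.596 0.069 0.111]
[[-0.92, 0.39, -0.0], [0.39, 0.92, -0.0], [0.0, -0.0, -1.0]] [0.151 0.561 0.373]
```

```bash
cat >> h.py <<'E'
ST=np.array([.585,.178,0]);YAW=np.deg2rad(22)
def stand():return Ro.from_euler('z',YAW).as_matrix()
def axes():
    S=stand();z=S@[-.5,0,np.sqrt(.75)];up=S@[np.sqrt(.75),0,.5];return z,up,ST+[0,0,.062]
def cupR(a): # tool R: z into cup, tool x at clockwise angle a from uphill
    z,up,_=axes();R0=np.c_[up,np.cross(-z,up),-z];return R0@Ro.from_euler('z',a).as_matrix()
E
python3 - <<'E'
from h import *
from plant import arm
B=np.array([.565,-.118,0])
for y in range(-180,180,30):
    q=arm.ik(B+[0,0,.099],down(np.deg2rad(y)));q2=arm.ik(B+[0,0,.25],down(np.deg2rad(y)))
    print('b',y,None if q is None else np.round(q,2),q2 is None)
z,up,s=axes()
for a in range(-180,180,30):
    q=arm.ik(s+z*.099,cupR(np.deg2rad(a)));q2=arm.ik(s+z*.2,cupR(np.deg2rad(a)))
    print('c',a,None if q is None else np.round(q,2),q2 is None)
E
```

```text
b -180 [-0.32  0.47 -0.19  0.91  0.   -0.32] False
b -150 [-0.32  0.47 -0.19  0.91  0.   -0.84] False
b -120 [-0.32  0.47 -0.19  0.91  0.   -1.36] False
b -90 [-0.32  0.47 -0.19  0.91  0.   -1.89] False
b -60 [-0.32  0.47 -0.19  0.91  0.   -2.41] False
b -30 [-0.32  0.47 -0.19  0.91  0.   -2.93] False
b 0 [-0.32  0.47 -0.19  0.91  0.    2.83] False
b 30 [-0.32  0.47 -0.19  0.91  0.    2.3 ] False
b 60 [-0.32  0.47 -0.19  0.91  0.    1.78] False
b 90 [-0.32  0.47 -0.19  0.91  0.    1.26] False
b 120 [-0.32  0.47 -0.19  0.91  0.    0.73] False
b 150 [-0.32  0.47 -0.19  0.91  0.    0.21] False
c -180 [ 0.1   0.07 -0.77  0.22  0.14 -0.25] False
c -150 [ 0.1   0.07 -0.77  0.22  0.14  0.28] False
c -120 [ 0.1   0.07 -0.77  0.22  0.14  0.8 ] False
c -90 [ 0.1   0.07 -0.77  0.22  0.14  1.33] False
c -60 [ 0.1   0.07 -0.77  0.22  0.14  1.85] False
c -30 [ 0.1   0.07 -0.77  0.22  0.14  2.37] False
c 0 [ 0.1   0.07 -0.77  0.22  0.14  2.9 ] False
c 30 [ 0.1   0.07 -0.77  0.22  0.14 -2.86] False
c 60 [ 0.1   0.07 -0.77  0.22  0.14 -2.34] False
c 90 [ 0.1   0.07 -0.77  0.22  0.14 -1.82] False
c 120 [ 0.1   0.07 -0.77  0.22  0.14 -1.29] False
c 150 [ 0.1   0.07 -0.77  0.22  0.14 -0.77] False
```

Run:
```python
from h import *
from plant import arm
z,up,s=axes()
arm.goto(s+z*.22,cupR(np.pi))
a=arm.read_camera('wrist');print(arm.get_time_s())
arm.goto(np.array([.565,-.118,.25]),down(np.deg2rad(-60)))
b=arm.read_camera('wrist');print(arm.get_time_s())
pickle.dump((a,b),open('c1.pkl','wb'))
im=np.vstack([a['pixels'],b['pixels']])[:,:,::-1]
cv2.imwrite('pics/w1a.png',cv2.resize(a['pixels'][:,:,::-1],(800,600),interpolation=cv2.INTER_CUBIC))
cv2.imwrite('pics/w1b.png',cv2.resize(b['pixels'][:,:,::-1],(800,600),interpolation=cv2.INTER_CUBIC))
```

```text
1.9083
3.8
```

View pics/w1a.png

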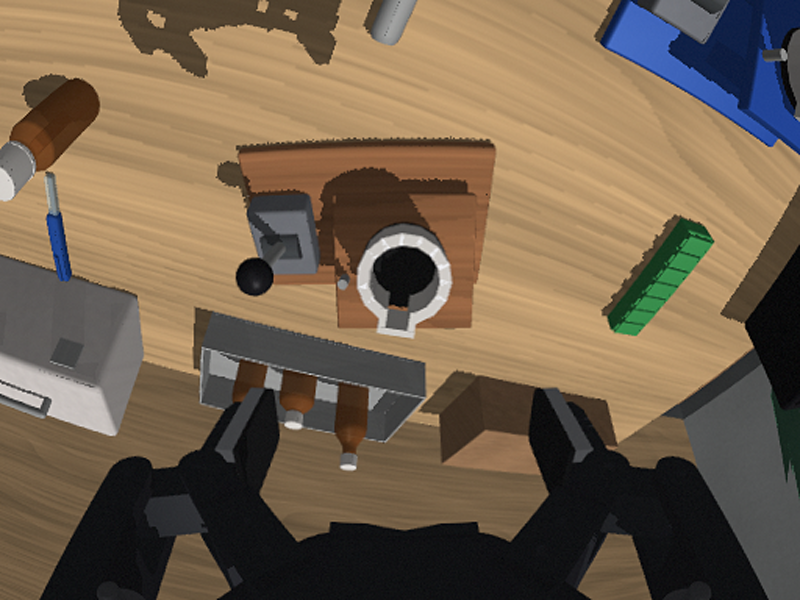

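View pics/w1b.png

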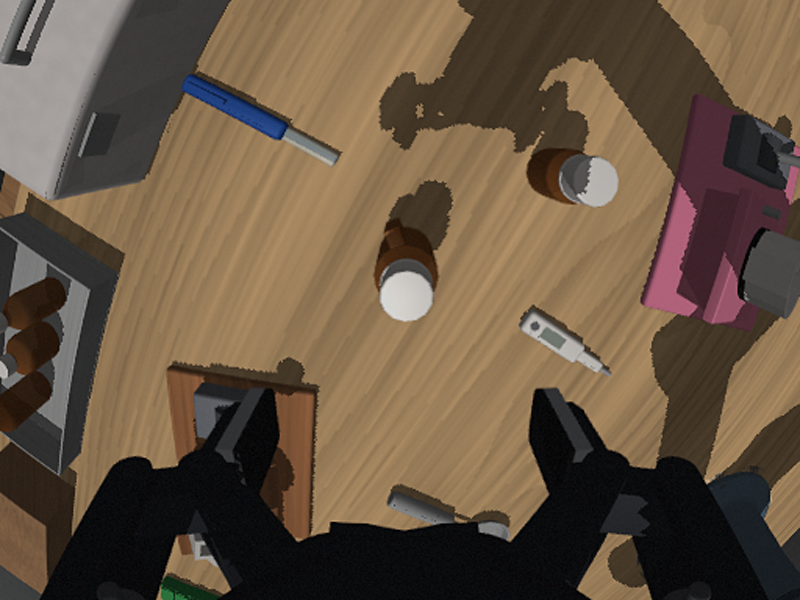

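The wrist view of the stand shows the cup rim from x=358 to 453 with its top at y=226, the notch bulge tip at (397,336) and the ball at (255,277). The bottle view shows the cap top at (406,297) and the rib at the upper left of the body, about (395,235). I'll zoom in on both.

Run:
```python
from h import *
a,b=pickle.load(open('c1.pkl','rb'))
A=a['pixels'][128:228,205:305,::-1];B=b['pixels'][115:215,215:315,::-1]
im=np.hstack([cv2.resize(x,(400,400),interpolation=cv2.INTER_CUBIC) for x in(A,np.clip(B*1.6,0,255).astype(np.uint8))])
cv2.imwrite('pics/z.png',im)
```

```text
(no output)
```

View pics/z.png

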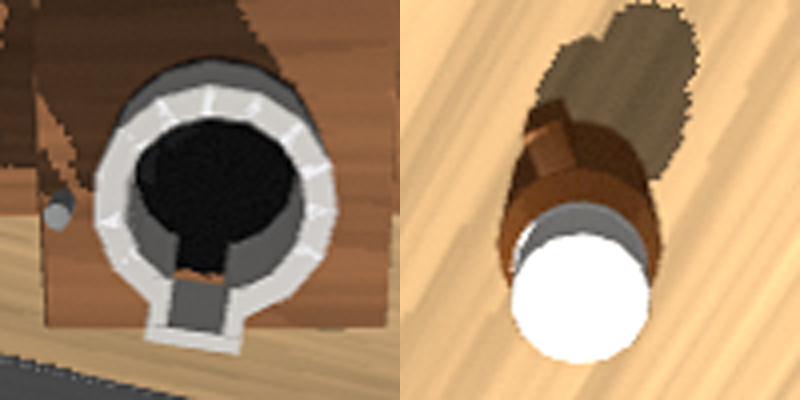

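Run:
```python
from h import *
import h
from scipy.optimize import least_squares
a,b=pickle.load(open('c1.pkl','rb'));d=pickle.load(open('c0.pkl','rb'))
pa=lambda x,y:np.array([x,y])/4+[205,128]-.5
pb=lambda x,y:np.array([x,y])/4+[215,115]-.5
t=np.linspace(0,2*np.pi,361)
def model(p):
    h.ST=np.r_[p[:2],0];h.YAW=p[2];z,up,s=axes();m=s+z*.04;sd=np.cross(-z,up)
    r=np.array([proj(a,m+.032*(np.cos(q)*up+np.sin(q)*sd),1) for q in t[::3]])
    tip=proj(a,m+.041*(np.cos(p[3])*up+np.sin(p[3])*sd),1)
    S=stand();c=[proj(a,h.ST+S@[-.075,y,.012],1) for y in(-.13,.07)]
    ball=proj(a,h.ST+S@[-.08*np.sin(.5-p[4]),-.1,.034+.08*np.cos(.5-p[4])],1)
    k=512/800
    ct=[proj(d['top'],h.ST+S@[x,y,.012]) for x,y in((.075,.07),(.075,-.13),(-.075,-.13),(-.075,.07))]
    o=np.array([(288,262),(368,230),(389,292),(309,319)])*k
    return np.r_[r[:,0].min()-pa(95,0)[0],r[:,0].max()-pa(336,0)[0],r[:,1].min()-pa(0,84)[1],tip-pa(193,346),
      .5*(c[0]-np.array([240,150])*k),.5*(c[1]-np.array([494,147])*k),ball-np.array([255,277])*k,.3*(np.array(ct)-o).ravel()]
s=least_squares(model,[.585,.178,.38,.3,0]);print('stand',s.x.round(4),'\n',s.fun.round(1))
cc=onz(wray(b,pb(181,298)),.116);print('cap',cc.round(4))
print('cap top/side',[onz(ray(d[n],np.array(p)*.64),.116).round(3) for n,p in(('top',(462,284)),('side',(473,328)))])
def m2(p):
    u=np.array([np.cos(p[2]),np.sin(p[2]),0]);w=np.array([-u[1],u[0],0]);B=np.r_[p[:2],0]
    e=[B+.03*u+[0,0,.004],B+.022*u+[0,0,.05]]
    cor=[B+.03*u+s_*.006*w+[0,0,.004] for s_ in(1,-1)]
    return e,cor,B
def f2(p):
    e,cor,B=m2(p)
    return np.r_[proj(b,e[0],1)-pb(146,110),proj(b,e[1],1)-pb(158,175),3*(proj(b,B+[0,0,.116],1)-pb(181,298))]
r=least_squares(f2,[cc[0],cc[1],-.8]);print('bottle',r.x.round(4),np.rad2deg(r.x[2]),r.fun.round(1))
e,cor,B=m2(r.x);print([((proj(b,c,1)+.5-[215,115])*4).round() for c in cor])
```

```text
stand [0.5903 0.1814 0.3758 0.1493 0.0835] 
 [ 0.3  0.1  0.2  0.1 -0.4 -1.4  0.2  1.3  0.3 -0.5  0.1 -0.7 -0.9 -0.2
 -0.4  0.1 -0.7 -0.5 -0. ]
cap [ 0.564  -0.1174  0.116 ]
cap top/side [array([ 0.566, -0.119,  0.116]), array([ 0.565, -0.117,  0.116])]
bottle [ 0.5635 -0.117  -0.6548] -37.51559307808167 [-0.8 -1.8 -2.  -5.   0.7  1.9]
[array([125., 110.]), array([161.,  96.])]
```

Run:
```python
from h import *
from plant import arm
y=np.deg2rad(-40);u=np.array([np.cos(y),np.sin(y),0])
arm.goto(np.array([.564,-.117,.18])+.04*u,down(y))
b=arm.read_camera('wrist');print(arm.get_time_s())
pickle.dump(b,open('c2.pkl','wb'))
p=proj(b,[.564,-.117,.04],1).round().astype(int);print(p)
x0,y0=p[0]-50,p[1]-50
im=cv2.resize(b['pixels'][y0:y0+100,x0:x0+100,::-1],(600,600),interpolation=cv2.INTER_CUBIC)
im=np.clip(im*1.8,0,255).astype(np.uint8);print(x0,y0)
cv2.imwrite('pics/z2.png',im)
```

```text
4.3
[259 225]
209 175
```

View pics/z2.png

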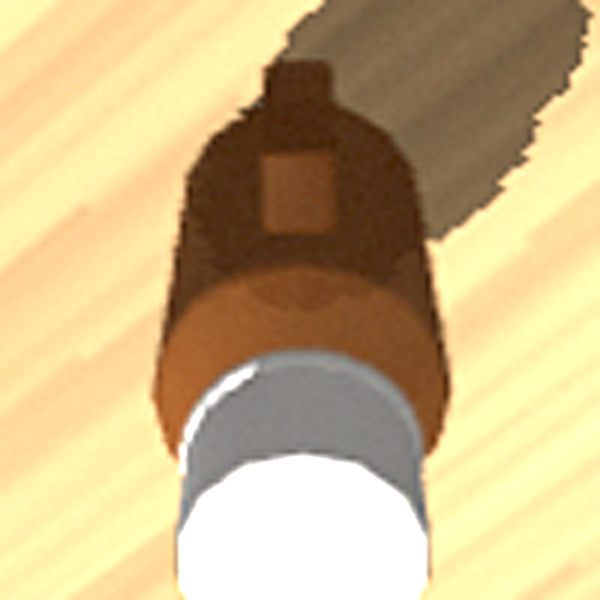

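The rib faces the camera: its top face spans (262–337, 152–234) and the outer face's lower edge runs (267–330, 61). Next I fit the angle, grasp, lift, and go to a point above the cup.

```bash
sed -i 's/^ST=.*/ST=np.array([.5903,.1814,0]);YAW=.3758;Q0=.1493/' h.py
python3 - <<'E'
from h import *
from scipy.optimize import least_squares
from plant import arm
b=pickle.load(open('c2.pkl','rb'))
P=lambda x,y:np.array([x,y])/6+[209,175]-.5
def f(p):
    u=np.array([np.cos(p[2]),np.sin(p[2]),0]);w=np.array([-u[1],u[0],0]);B=np.r_[p[:2],0]
    L=[(.03,.006,.004,(267,61)),(.03,-.006,.004,(330,61)),(.03,.006,.05,(262,154)),(.03,-.006,.05,(335,152)),(.022,.006,.05,(263,233)),(.022,-.006,.05,(338,234))]
    r=[proj(b,B+a*u+s*w+[0,0,z],1)-P(*q) for a,s,z,q in L]
    return np.r_[np.ravel(r),(proj(b,B+.016*w+[0,0,.116],1)-P(178,545))[0],(proj(b,B-.016*w+[0,0,.116],1)-P(430,545))[0]]
s=least_squares(f,[.564,-.117,-.7]);x=s.x;print(x.round(4),np.rad2deg(x[2]),s.fun.round(1))
if abs(s.fun).max()<3:
    B=np.r_[x[:2],0];B[:2]=(B[:2]+[.564,-.1174])/2
    phi=-2.34;y=x[2]+phi;R=down(y)
    arm.command_gripper(.055)
    arm.goto(B+[0,0,.16],R)
    arm.servo_line(B+[0,0,.107],v=.1)
    print(arm.get_joint_positions()[5],arm.get_ft_force().round(1))
    arm.command_gripper(.0,60)
    print('gap',arm.get_finger_gap(),arm.get_grip_force())
    arm.servo_line(B+[0,0,.24],v=.15)
    z,up,c=axes();a=Q0-phi
    arm.goto(c+z*.2,cupR(a))
    print(arm.get_joint_positions().round(2),arm.get_finger_gap(),arm.get_ft_force().round(1),arm.get_time_s())
    d=arm.read_camera('side');pickle.dump(d,open('c3.pkl','wb'))
    p=proj(d,c+z*.07).round().astype(int)
    im=d['pixels'][p[1]-60:p[1]+60,p[0]-60:p[0]+60,::-1]
    cv2.imwrite('pics/s3.png',cv2.resize(im,(600,600),interpolation=cv2.INTER_CUBIC));print(p)
E
```

```text
[ 0.562  -0.1154 -0.6834] -39.15713477239371 [-0.5  1.7  0.5  1.6 -0.5  1.8  0.7  1.9 -0.4 -3.1  0.2 -3.5 -0.6  0.6]
```

```bash
ls pics
```

```text
side0.png
top0.png
w1a.png
w1b.png
wrist0.png
z.png
z2.png
```

Run:
```python
from h import *
from plant import arm
B=np.array([.564,-.117,0]);phi=-2.34;y=-.6834+phi;R=down(y)
arm.command_gripper(.055)
arm.goto(B+[0,0,.16],R)
arm.servo_line(B+[0,0,.107],v=.1)
print(arm.get_joint_positions()[5],arm.get_ft_force().round(1))
arm.command_gripper(.0,60)
print('gap',arm.get_finger_gap(),arm.get_grip_force())
arm.servo_line(B+[0,0,.24],v=.15)
z,up,c=axes();a=Q0-phi
arm.goto(c+z*.2,cupR(a))
print(arm.get_joint_positions().round(2),arm.get_finger_gap(),arm.get_ft_force().round(1),arm.get_time_s())
d=arm.read_camera('side');pickle.dump(d,open('c3.pkl','wb'))
p=proj(d,c+z*.07).round().astype(int)
im=d['pixels'][p[1]-60:p[1]+60,p[0]-60:p[0]+60,::-1]
cv2.imwrite('pics/s3.png',cv2.resize(im,(600,600),interpolation=cv2.INTER_CUBIC));print(p)
```

```text
-0.4329253846802386 [ 0.1 -0.8 -0.5]
gap 0.030324660558655944 59.61978256702423
[ 0.08 -0.12 -0.69  0.49  0.15 -0.91] 0.030486205619447284 [ 0.1  0.7 -2. ] 9.825
[234 149]
```

View pics/s3.png

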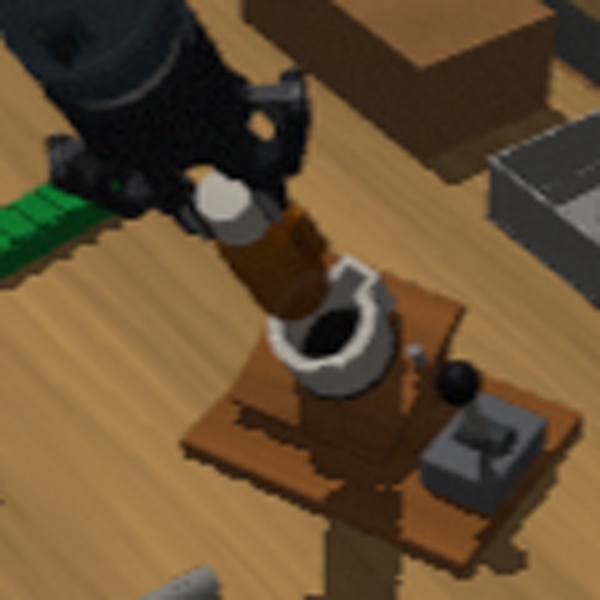

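The side view shows the bottle held by its cap at about (225,195), tilted in line with the cup, and its rib facing the notch at (355,275). I insert it with a force guard.

Run:
```python
from h import *
from plant import arm
z,up,c=axes();R=cupR(Q0+2.34);sd=np.cross(-z,up)
arm.servo_line(c+z*.155,v=.1)
hit=arm.servo_line(c+z*.104,v=.04,guard=10)
p=arm.get_tool_pos()-c;print(hit,(p@z).round(4),(p@up).round(4),(p@sd).round(4))
F=arm.get_ft_force();M=arm.get_wrist_torque();print([round(float(F@k),1) for k in(z,up,sd)],[round(float(M@k),2) for k in(z,up,sd)],arm.get_time_s())
```

```text
True 0.1079 -0.0002 0.0001
[7.3, -0.4, 1.2] [-0.01, -0.03, -0.48] 11.5583
```

Run:
```python
from h import *
from plant import arm
z,up,c=axes()
q=arm.get_joint_positions();tot=0;log=[]
for d in [.3,.3,.3,.2,.1]+[.06]*12:
    tot+=d;t=q.copy();t[5]+=tot;arm.movej(t)
    m=float(arm.get_wrist_torque()@z);log.append((round(tot,2),round(m,2)))
    if abs(m)>.35:break
print(log,arm.get_time_s(),(arm.get_tool_pos()-c)@z,arm.get_ft_force().round(1),arm.get_joint_positions().round(2))
w=arm.read_camera('side');pickle.dump(w,open('c4.pkl','wb'))
p=proj(w,c+z*.07).round().astype(int)
cv2.imwrite('pics/s4.png',cv2.resize(w['pixels'][p[1]-60:p[1]+60,p[0]-60:p[0]+60,::-1],(600,600),interpolation=cv2.INTER_CUBIC))
```

```text
[(0.3, 0.01), (0.6, 0.0), (0.9, 0.04), (1.1, -0.02), (1.2, -0.08), (1.26, 0.0), (1.32, -0.03), (1.38, -0.05), (1.44, -0.03), (1.5, 0.07), (1.56, 0.29), (1.62, 0.02), (1.68, 0.59)] 15.2917 0.10819218511286367 [3.6 2.4 5.2] [ 0.11  0.07 -0.75  0.24  0.13  0.79]
```

View pics/s4.png

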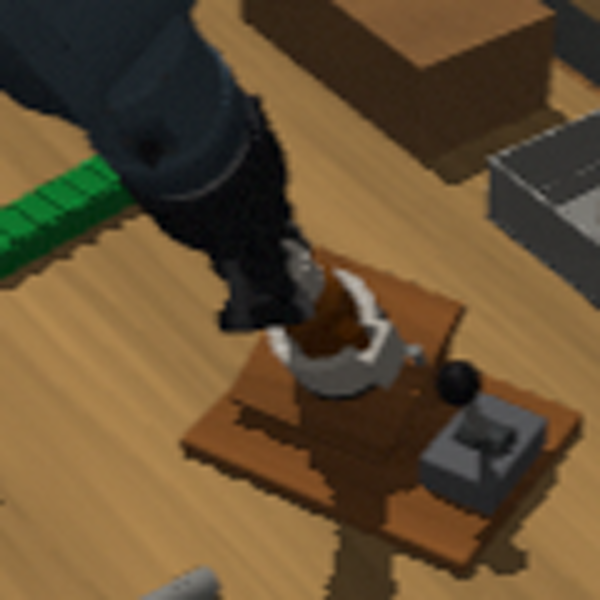

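The notch bulge now points at the lever, against the stop pin near (413,352), and the torque rose to 0.59 N m, so the cup is at its stop. Next I press lightly, release, retreat and push the lever.

Run:
```python
from h import *
from plant import arm
z,up,c=axes();S=stand()
hit=arm.servo_line(arm.get_tool_pos()-z*.004,v=.03,guard=12)
print('press',hit,(arm.get_tool_pos()-c)@z)
arm.command_gripper(.05);arm.sleep(.2)
arm.servo_line(arm.get_tool_pos()+z*.11,v=.15)
arm.command_gripper(0)
print(arm.get_finger_gap())
W=lambda x,y,h:ST+S@[x,y,h]
qs=[(y,arm.ik(W(-.1,-.1,.2),down(YAW+y))) for y in(np.pi/2,-np.pi/2)]
y=min([k for k in qs if k[1] is not None],key=lambda k:abs(k[1][5]))[0];R=down(YAW+y)
arm.goto(W(-.1,-.1,.2),R)
arm.servo_line(W(-.1,-.1,.117),v=.15,guard=10)
hit=arm.servo_line(W(.025,-.1,.117),v=.06,guard=8)
p=S.T@(arm.get_tool_pos()-ST);print('push',hit,p.round(4),(S.T@arm.get_ft_force()).round(1),arm.get_time_s())
```

```text
press True 0.10661273817294202
2.4427846297776214e-05
push True [ 0.0141 -0.0997  0.1157] [-0.7  0.7  1.3] 20.525
```

Run:
```python
from h import *
from plant import arm
S=stand();W=lambda x,y,h:ST+S@[x,y,h]
arm.servo_line(W(-.04,-.1,.12),v=.15);arm.servo_line(W(-.06,-.1,.24),v=.2)
arm.goto(W(-.16,-.16,.3),arm.get_orientation())
w=arm.read_camera('side');t=arm.read_camera('top');pickle.dump((w,t),open('c5.pkl','wb'))
z,up,c=axes();p=proj(w,c).round().astype(int)
for l in(.08,.85,1):print(l,((proj(w,W(-.08*np.sin(.5-l),-.1,.034+.08*np.cos(.5-l)))-p+50)*6).round())
print('cap',((proj(w,c+z*.116)-p+50)*6).round(),arm.get_ft_force().round(1),arm.get_time_s())
cv2.imwrite('pics/s5.png',cv2.resize(w['pixels'][p[1]-50:p[1]+50,p[0]-50:p[0]+50,::-1],(600,600),interpolation=cv2.INTER_CUBIC))
```

```text
0.08 [443. 342.]
0.85 [508. 267.]
1 [518. 262.]
cap [229. 204.] [ 0.2 -0.5  0.2] 22.475
```

View pics/s5.png

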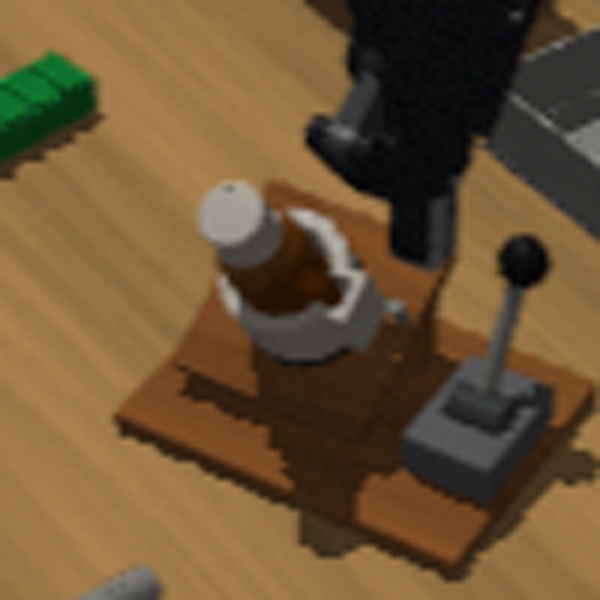

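The ball is at (523,261), which matches the locked prediction of (518,262). The cap sits at its home position, the bulge is at the pin, and the robot is clear of everything. I'm handing the job in.

```bash
python3 -c "
from plant import arm
print(arm.job_done())"
```

```text
the job is handed in; nothing more can be done
None
```

I handed the job in after about 22.5 s of robot time: the final picture shows the ribbed bottle home in the cup, the cup at its stop and the lever fully over, but the hand-in call returned no verdict.

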